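Stamp the form and hold the stamp down

ROBOT

A 7-joint arm with a two-finger parallel gripper is mounted at the origin on a cart in front of the work surface, level with it; the furniture and walls round the work are solid. World frame = base frame: x ahead of the robot, y to its left, z up, the work surface at z = 0. Lengths are in mm, angles in degrees, forces in N, time in s.
With the tool pointing down it reaches from about 425 to 925 mm from the base axis. Payload 6.8 kg.
Tool frame: the origin (TCP) lies between the finger pads; the fingertips stand 25 mm ahead of it and the grasp point (between the pads) lies 6 mm ahead of it; z points along the fingers, y is the line along which they close (so a half turn about z gives the same grasp; the last joint's range is limited). The gripper opens to 88 mm and grips with 3 to 60 N. Pads are 20 mm wide; open, the fingers measure 115 mm over their backs; the gripper's body (75 mm by 178 mm) begins 61 mm behind the grasp point.
Start: joints at [65.483, 27.33, 1.283, 89.118, -0.659, 63.558, -4.761], TCP at [212.213, -640.79, 247.664] pointing down, gripper open.
Joint ranges: [-169.35, 169.35], [-19.33, 120.38], [-80.79, 83.38], [13.8, 139.57], [-78.32, 258.32], [9.67, 109.79], [-169.56, 169.56]. Speed limits (degrees/s): [136.94, 136.94, 180, 180, 180, 180, 180].

INTERFACE

Orientations are given as a 3x3 rotation matrix whose columns are the frame's x, y, z axes.
In Python, from plant import manip gives the robot as it stands. The module is installed in compiled form; this text tells all that it offers.
- The arm moves only by the shell command python3 -m pendant 'ROWS'. ROWS is JSON, a list of rows, each a list of 7 numbers: the shift along the tool's x, y, z normalised to -1 to 1, where 1 is 0.12 m, then the turn, a rotation vector about the tool's x, y, z normalised to -1 to 1, where 1 is 90 degrees, then the opening in per cent of the stroke, from 0 (shut) to 100 (fully open). A call has exactly 10 rows; each row shifts and turns the commanded pose from where the row before left it, along the tool's axes as they then stand; what a row does not reach is not made up. A row lasts 1/12 s, in which the tool goes at most 41.7 mm and 7.16 degrees, less where a joint would pass 70% of its speed; a pose out of reach is approached as far as the arm can. A call with a number of a shift or a turn outside -1 to 1 is refused whole. A call with a gripper value outside its range is refused whole. The fingers move at their own pace and stop on an object; the grip force is fixed at half the most. Time passes only in rows, so rows that do not move let the fingers close, or fill a call up. It gives the time, the measured TCP pose, the force, the opening and the grip force at its end, in the units of the state.
- manip.get_obs(): the state, without advancing time (a new reading comes with each control period).
- manip.snapshot(name): name is "side" or "top"; returns the picture (480x640x3 uint8, red, green, blue); there is no depth.
- manip.camera_params(name): a dict with "camera_matrix" (3x3 intrinsics, pixels), "R" (3x3) and "t" (3): a world point X has camera coordinates R X + t. Camera axes: x right, y down, z forward; pixel columns grow to the right and rows downward; lengths in mm; the calibration is good to about 2 mm. A picture is of the moment at which its call begins. camera_params takes no time and is no camera call.
- manip.finish_job(): hands the job in; it is judged then, once.
The state is a dict: "clock": time; "joints": joint angles; "joint_velocities": joint speeds; "effort": joint torques, N m; "tcp_pos": TCP position; "orientation": TCP orientation; "contact_force": force on the tool from outside, world axes, zero at the start; "wrist_torque": the same for the moment, N m; "grip_width": finger opening in mm; "gripper_force": force on a finger pad.
Only numpy, scipy, OpenCV 4.12 (cv2) and the standard library are available. Lean on these libraries where they do the work, as an engineer would, in place of code of your own. Each camera call takes 0.05 s, during which the arm holds its last target. There are 200 camera calls.

TASK

Take the rectangular self-inking stamp, carry it over to the clipboard and set it down flat, centred and square in the empty rectangular box on the form, with the stamp's front towards the form's lower edge (away from the clip). Then press its sprung cap all the way down so that the ink takes, with a firm push of about 15 N and without forcing it, and keep it pressed: the program finishes while still holding the cap down. Do not press the cap down anywhere but in that box, and leave the round stamp and the other things where they are.

Things in the scene. Friction and masses are not known exactly. Their poses are not given: they have to be found in the camera images.
- stamp_grip (a point): Grasp point of the rectangular stamp: middle of its black cap (32 mm along x, 58 mm along y, 26 to 76 mm above the stamp's underside when up), 55 mm above the underside, on the centre line; moves with the cap. The 0.12 kg stamp stands upright. x points from its front (small metal plate on the cap) to its back, y along its length, z up; at the start the front faces the robot within 0.5 rad.
- stamp_foot (a point): Centre of the underside of the stamp's grey frame, the face that rests on the paper. The frame's foot is a collar 36 x 62 mm (x by y), 10 mm high. Same axes as stamp_grip.
- stamp_front (a point): Middle of the front face of the stamp's foot collar, 18 mm from the centre line along -x, 5 mm above the underside; same axes.
- stamp_cap (a joint): Travel of the stamp's cap in m: 0 = up (a spring holds it there), 0.016 = all the way down, where the cap meets the foot collar. The spring pushes back with 4 N at the top, growing evenly to 12 N at the bottom. The grey frame stays on the paper while the cap slides down. About 15 N holds it down; 40 N is forcing it.
- form_box (a point): Centre, at paper height (4 mm above the desk), of the empty rectangular box (56 mm in x, 82 mm in y) printed on the form. x points up the form to the clip, y to its left, z up. The dark board (235 x 168 mm, fixed) has its centre 65 mm up and 26 mm left of this; the box is in the corner away from the steel clip (22 mm high), beside an empty printed circle.
- round_center (a point): Middle of the round stamp, 37 mm above its underside: 42 mm diameter, 74 mm high, same materials as the rectangular one. To be left alone.
- pen_mid (a point): Middle of a thick light pen, 138 mm long, lying on the desk to the left of the clipboard. To be left alone.
- pad_mid (a point): Middle of a pad of sticky notes, 76 x 76 x 10 mm, behind the stamps. To be left alone.
- case_mid (a point): Middle of a white earbud case, 47 x 64 x 23 mm, lying on the desk to the right of the stamps. To be left alone.

How it is judged (in metres and radians):
On the way, in this order (a step that is already met when the one before it is completed fails the run):
1. the rectangular stamp is lifted clear of the desk with its cap up (height (world z) of stamp_foot above 0.015 m and value of joint stamp_cap below 0.005 m), for 0.1 s.
2. the stamp is over the box, still clear of the paper, cap up (horizontal distance between stamp_foot and form_box below 0.03 m and z of stamp_foot in the frame of form_box above 0.003 m and value of joint stamp_cap below 0.005 m), for 0.05 s.
At the end, for the whole second after the job is handed in: Cap still held down by the robot at least 13 of its 16 mm, 5 to 40 N on the form; stamp at rest, flat (3.4 deg) in the box, centred within 8 mm each way, square within 7 deg, front towards the form's lower edge; round stamp, pen, pad and case within 20 mm of their starts (value of joint stamp_cap above 0.013 m and x of stamp_foot in the frame of form_box between -0.008 and 0.008 m and y of stamp_foot in the frame of form_box between -0.008 and 0.008 m and z of stamp_foot in the frame of form_box below 0.003 m and x of stamp_front in the frame of form_box below -0.005 m and angle between the x axis of stamp_foot and the x axis of form_box, either way round below 0.12 rad and angle between stamp_foot's own z axis and vertical below 0.06 rad and contact force between stamp and clipboard between 5 and 40 N and contact force between any of the fingers, the arm and stamp above 3 N and linear speed of stamp below 0.01 m/s and distance of each of round_center, pen_mid, pad_mid, case_mid from where it was at the start of the episode below 0.02 m); the arm keeps its last pose, push and grip.
It fails at once if the cap is pressed down (more than 12 mm) while the stamp is not in the box: a print in the wrong place or a smeared one (value of joint stamp_cap above 0.012 m and (horizontal distance between stamp_foot and form_box above 0.0125 m or z of stamp_foot in the frame of form_box above 0.006 m)).
It fails at once if the round stamp is moved or tipped (distance of round_center from where it was at the start of the episode above 0.02 m or angle between round_center's own z axis and vertical above 0.3 rad).
It fails at once if the pen, the note pad or the earbud case is shoved away (distance of any of pen_mid, pad_mid, case_mid from where it was at the start of the episode above 0.02 m).
It also fails if it takes over 35 s, if anything falls off the work surface, if the arm or the gripper's body presses on something with over 40 N, if the wrist force passes 120 N, or if a joint passes its speed limit or range.

## Working session

There is one attempt and no reset: what is moved stays moved. The work goes in short steps, Python scripts to look and compute and a shell command to move; the robot and the scene stay as the last step left them, time stands still between calls to the robot, and variables do not carry over. Pictures are saved under pics/ and viewed, at most 10 in all, crops included, and the job is handed in when it is done.

```bash
mkdir -p pics
python3 - <<'E'
from plant import manip
import cv2
for n in("top","side"):
    cv2.imwrite(f"pics/{n}0.png",manip.snapshot(n)[:,:,::-1])
    p=manip.camera_params(n);print(n,p["camera_matrix"],p["R"],p["t"])
o=manip.get_obs();print(o["clock"],o["tcp_pos"],o["orientation"],o["grip_width"],o["contact_force"])
E
```

```text
top [[468.4642881    0.         310.87272193]
 [  0.         468.4642881  240.55127909]
 [  0.           0.           1.        ]] [[ 0.10858289 -0.99407008  0.00586749]
 [-0.97204817 -0.10740969 -0.20877146]
 [ 0.20816369  0.01696553 -0.97794685]] [  42.07414776  577.48649532 1046.21983323]
side [[620.73065605   0.         313.02945625]
 [  0.         620.73065605 245.76959547]
 [  0.           0.           1.        ]] [[-0.98594621 -0.16523749 -0.02463026]
 [-0.05539216  0.46242343 -0.88492727]
 [ 0.15761277 -0.87112636 -0.46507749]] [ 599.90735597   49.76233457 1472.73292747]
0.1 [ 212.05291976 -640.30061612  246.81226784] [[ 9.49282854e-01  3.14422780e-01 -6.14390458e-04]
 [ 3.14423357e-01 -9.49281731e-01  1.46582418e-03]
 [-1.22341124e-04 -1.58466047e-03 -9.99998737e-01]] 87.64547590540214 [0.06413558 0.01254399 0.4179193 ]
```

View pics/top0.png

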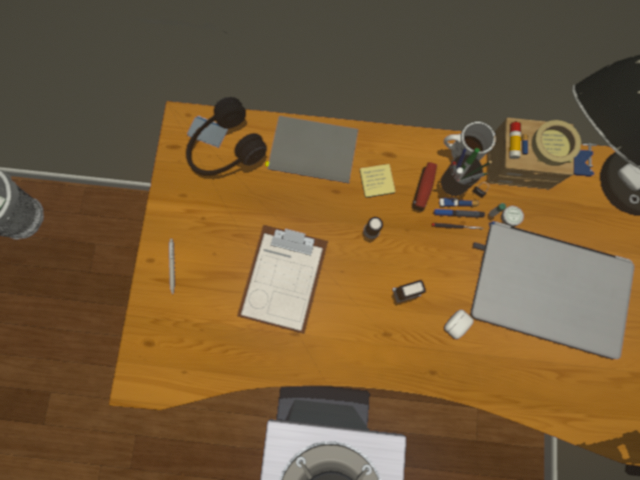

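View pics/side0.png

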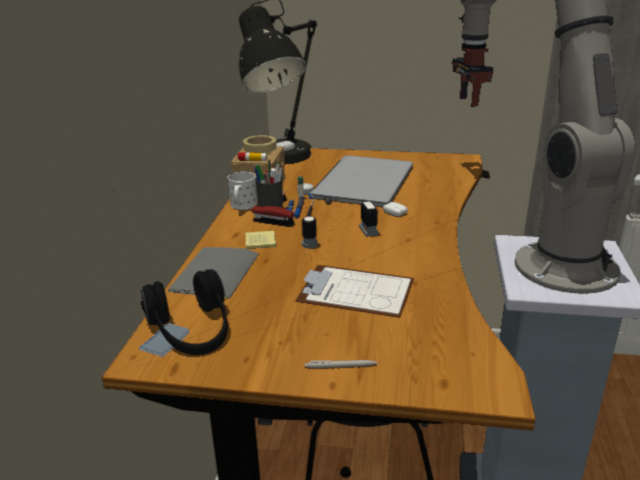

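The top view shows the rectangular stamp at about (410,291), the round stamp at (374,227), and the clipboard at (284,280) with its box near (289,305). I'll rectify both regions to metric scale.

```bash
cat > h.py <<'E'
from plant import manip
import cv2, numpy as np
def cam(n):
    p=manip.camera_params(n); return [np.array(p[k]) for k in("camera_matrix","R","t")]
def rect(img,n,x0,y0,z,w,h,s):
    "plane z map: image up=+x, left=+y; x0,y0 = world at bottom-left-most (min x, max y); s px/mm"
    K,R,t=cam(n)
    M=K@np.c_[R[:,0],R[:,1],R[:,2]*z+t]
    A=np.array([[0,-1/s,x0+h/s],[-1/s,0,y0],[0,0,1]])
    return cv2.warpPerspective(img,M@A,(w,h),flags=cv2.INTER_CUBIC|cv2.WARP_INVERSE_MAP)
def pix2w(n,u,v,z):
    K,R,t=cam(n); d=R.T@np.linalg.solve(K,[u,v,1]); c=-R.T@t
    return c+d*(z-c[2])/d[2]
def proj(n,X):
    K,R,t=cam(n); q=K@(R@np.array(X)+t); return q[:2]/q[2]
E
python3 - <<'E'
from h import *
print(pix2w("top",289,305,4),pix2w("top",410,291,76),pix2w("top",374,222,74),pix2w("side",372,204,76),pix2w("side",345,293,4))
t=cv2.imread("pics/top0.png")
a=pix2w("top",284,280,4);b=pix2w("top",410,291,76)
print("A origin",a[0]-145,a[1]+100,"B",b[0]-50,b[1]+50)
A=rect(t,"top",a[0]-145,a[1]+100,4,400,580,2)
B=rect(t,"top",b[0]-50,b[1]+50,76,380,380,3.8)
C=np.zeros((580,800,3),np.uint8);C[:,:400]=A;C[:380,410:790]=B
cv2.imwrite("pics/r0.png",C)
E
```

```text
[417.48501876 141.10110096   4.        ] [ 474.09276007 -132.84870263   76.        ] [627.40291492 -38.33537976  74.        ] [ 472.90342251 -143.76148092   76.        ] [504.35185283 188.5344534    4.        ]
A origin 331.3864303420297 260.41126510033183 B 424.09276007068206 -82.84870262565005
```

View pics/r0.png

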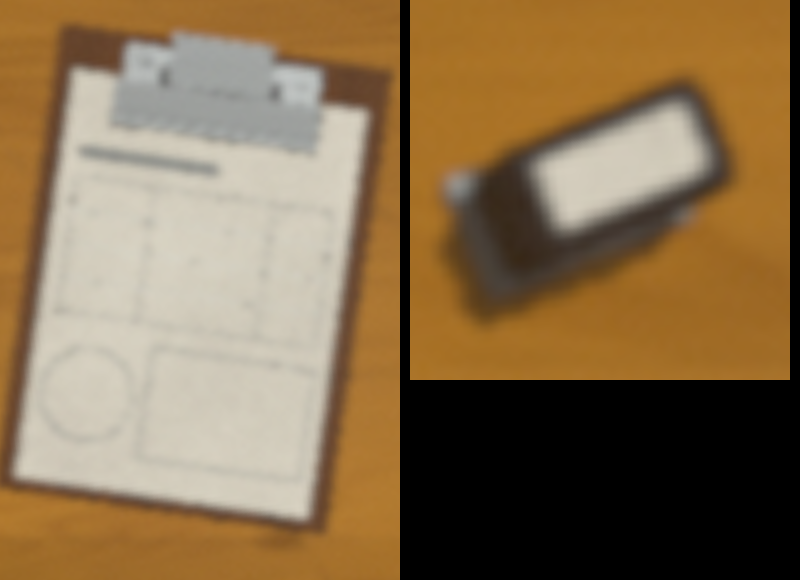

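The rectified view is consistent with the sizes given. The box centre is at about (414.5,146.5) with form yaw −7.7°, and the box measures about 83x56. The stamp cap centre is at about (481,−140) with yaw +24°. I'll move above the stamp first.

```bash
python3 -m pendant '[[0.17,-0.16,0,0,0,0,100],[0.17,-0.16,0,0,0,0,100],[0.17,-0.16,0,0,0,0,100],[0.17,-0.16,0,0,0,0,100],[0.17,-0.16,0,0,0,0,100],[0.17,-0.16,0,0,0,0,100],[0.17,-0.16,0,0,0,0,100],[0.17,-0.16,0,0,0,0,100],[0.17,-0.16,0,0,0,0,100],[0.17,-0.16,0,0,0,0,100]]'
python3 -m pendant '[[0.17,-0.16,0,0,0,0,100],[0.17,-0.16,0,0,0,0,100],[0.17,-0.16,0,0,0,0,100],[0.17,-0.16,0,0,0,0,100],[0.17,-0.16,0,0,0,0,100],[0.17,-0.16,0,0,0,0,100],[0.17,-0.16,0,0,0,0,100],[0.17,-0.16,0,0,0,0,100],[0.17,-0.16,0,0,0,0,100],[0.17,-0.16,0,0,0,0,100]]'
python3 -m pendant '[[0,0,0,0,0,-0.076,100],[0,0,0,0,0,-0.076,100],[0,0,0,0,0,-0.076,100],[0,0,0,0,0,-0.076,100],[0,0,0,0,0,-0.076,100],[0,0,0,0,0,-0.076,100],[0,0,0,0,0,-0.076,100],[0,0,0,0,0,-0.076,100],[0,0,0,0,0,-0.076,100],[0,0,0,0,0,-0.076,100]]'
python3 - <<'E'
from h import *
o=manip.get_obs();print(o["clock"],o["tcp_pos"],o["orientation"].round(3) if hasattr(o["orientation"],"round") else o["orientation"],o["joints"])
E
```

```text
clock: 0.93
tcp_pos: [345.8, -392.9, 247.4]
orientation: [[0.949, 0.314, -0.0], [0.314, -0.949, 0.0], [-0.0, -0.0, -1.0]]
contact_force: [-0.3, -0.9, 0.4]
grip_width: 88.1
gripper_force: 0.0
clock: 1.77
tcp_pos: [479.0, -146.7, 247.5]
orientation: [[0.949, 0.314, -0.0], [0.314, -0.949, 0.0], [-0.0, -0.0, -1.0]]
contact_force: [0.4, 1.1, -0.7]
grip_width: 87.9
gripper_force: 0.0
clock: 2.6
tcp_pos: [478.5, -148.0, 247.3]
orientation: [[0.051, 0.999, -0.001], [0.999, -0.051, 0.0], [0.0, -0.001, -1.0]]
contact_force: [-0.3, 0.1, 0.5]
grip_width: 87.9
gripper_force: 0.0
2.6 [ 478.49245601 -147.99541774  247.33718186] [[ 0.051  0.999 -0.001]
 [ 0.999 -0.051  0.   ]
 [ 0.    -0.001 -1.   ]] [ 32.23213418  12.82059327 -25.42794743 111.1239625    6.48517618
  57.47048358   0.91655861]
```

```bash
python3 -m pendant '[[0,0,0,0,0,-0.075,100],[0,0,0,0,0,-0.075,100],[0,0,0,0,0,-0.075,100],[0,0,0,0,0,-0.075,100],[0,0,0,0,0,0,100],[0,0,0,0,0,0,100],[0,0,0,0,0,0,100],[0,0,0,0,0,0,100],[0,0,0,0,0,0,100],[0,0,0,0,0,0,100]]'
python3 - <<'E'
from h import *
th=np.radians(24);c=np.array([480.9,-140])
Rz=np.array([[np.cos(th),-np.sin(th)],[np.sin(th),np.cos(th)]])
out=[]
for n in("top","side"):
    q=proj(n,[*c,40]);k=9;w=21
    u0,v0=int(q[0])-w,int(q[1])-w
    im=cv2.imread(f"pics/{n}0.png")[v0:v0+2*w+1,u0:u0+2*w+1]
    im=cv2.resize(im,None,fx=k,fy=k,interpolation=cv2.INTER_CUBIC)
    for hx,hy,z,col in((16,29,76,(0,255,0)),(18,31,0,(255,0,255))):
        P=[((proj(n,[*(c+Rz@[a*hx,b*hy]),z])-[u0,v0]+.5)*k) for a,b in((1,1),(1,-1),(-1,-1),(-1,1))]
        cv2.polylines(im,[np.int32(P)],True,col,1)
    out.append(im)
cv2.imwrite("pics/chk.png",np.hstack(out))
E
```

```text
clock: 3.43
tcp_pos: [478.8, -147.9, 247.7]
orientation: [[-0.402, 0.916, 0.0], [0.916, 0.402, -0.0], [-0.0, 0.0, -1.0]]
contact_force: [-0.3, 0.5, -0.6]
grip_width: 87.9
gripper_force: 0.0
```

View pics/chk.png

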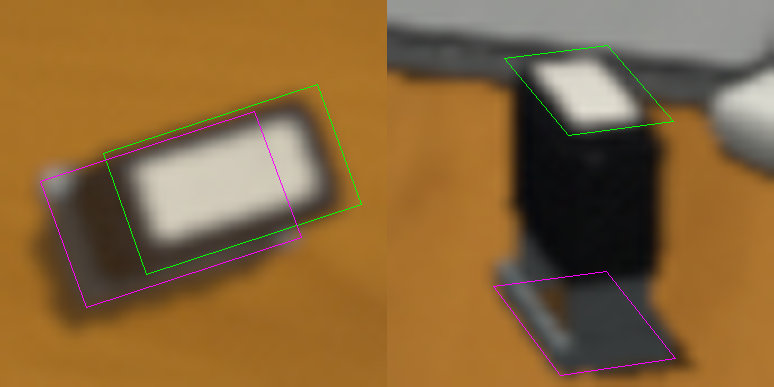

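The overlay fits in both views to within about 2 mm. Next I'll align and descend.

```bash
python3 -m pendant '[[0.053,0.042,0,0,0,0,100],[0,0,0.15,0,0,0,100],[0,0,0.15,0,0,0,100],[0,0,0.15,0,0,0,100],[0,0,0.15,0,0,0,100],[0,0,0.15,0,0,0,100],[0,0,0.15,0,0,0,100],[0,0,0,0,0,0,100],[0,0,0,0,0,0,100],[0,0,0,0,0,0,100]]'
python3 -m pendant '[[0,0,0.15,0,0,0,100],[0,0,0.15,0,0,0,100],[0,0,0.15,0,0,0,100],[0,0,0.1,0,0,0,100],[0,0,0.1,0,0,0,100],[0,0,0,0,0,0,100],[0,0,0,0,0,0,100],[0,0,0,0,0,0,100],[0,0,0,0,0,0,100],[0,0,0,0,0,0,100]]'
python3 - <<'E'
from h import *
cv2.imwrite("pics/s1.png",cv2.resize(manip.snapshot("side")[140:270,280:460,::-1],None,fx=4,fy=4,interpolation=cv2.INTER_CUBIC))
E
```

```text
clock: 4.27
tcp_pos: [481.6, -139.8, 140.5]
orientation: [[-0.402, 0.915, 0.001], [0.915, 0.402, -0.0], [-0.0, 0.001, -1.0]]
contact_force: [0.3, 0.1, 0.0]
grip_width: 88.1
gripper_force: 0.0
clock: 5.1
tcp_pos: [481.4, -140.3, 62.4]
orientation: [[-0.402, 0.916, 0.001], [0.916, 0.402, -0.0], [-0.001, 0.001, -1.0]]
contact_force: [-0.4, 0.2, 0.2]
grip_width: 87.9
gripper_force: 0.0
```

View pics/s1.png

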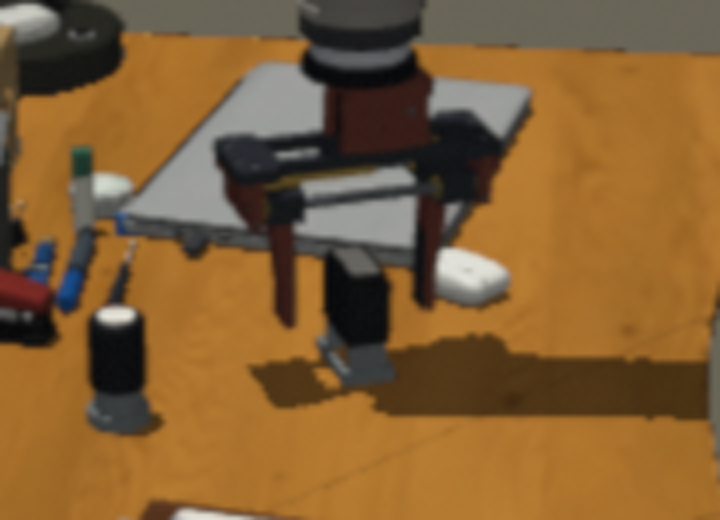

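The fingers straddle the cap, with the stamp at about (358,310) in the crop between fingers at 285 and 427. I'll close and lift.

```bash
python3 -m pendant '[[0,0,0,0,0,0,0],[0,0,0,0,0,0,0],[0,0,0,0,0,0,0],[0,0,0,0,0,0,0],[0,0,0,0,0,0,0],[0,0,0,0,0,0,0],[0,0,0,0,0,0,0],[0,0,0,0,0,0,0],[0,0,0,0,0,0,0],[0,0,0,0,0,0,0]]'
```

```text
clock: 5.98
tcp_pos: [480.9, -140.2, 61.6]
orientation: [[-0.402, 0.916, 0.0], [0.916, 0.402, 0.0], [-0.0, 0.0, -1.0]]
contact_force: [0.7, 0.1, -0.6]
grip_width: 31.8
gripper_force: 29.9
```

```bash
python3 -m pendant '[[0,0,-0.03,0,0,0,0],[0,0,-0.06,0,0,0,0],[0,0,-0.1,0,0,0,0],[0,0,-0.1,0,0,0,0],[0,0,-0.1,0,0,0,0],[0,0,-0.1,0,0,0,0],[0,0,-0.06,0,0,0,0],[0,0,-0.03,0,0,0,0],[0,0,0,0,0,0,0],[0,0,0,0,0,0,0]]'
python3 - <<'E'
from h import *
o=manip.get_obs();p=np.array(o["tcp_pos"]);th=np.arctan2(o["orientation"][1][1],o["orientation"][0][1])
im=manip.snapshot("side");im2=manip.snapshot("top")
Rz=np.array([[np.cos(th),-np.sin(th)],[np.sin(th),np.cos(th)]])
print(p,np.degrees(th),o["joints"])
out=[]
for n,im in(("side",im),("top",im2)):
    q=proj(n,p-[0,0,30]);w=30;k=9
    u0,v0=int(q[0])-w,int(q[1])-w
    c=cv2.resize(im[v0:v0+2*w,u0:u0+2*w,::-1],None,fx=k,fy=k,interpolation=cv2.INTER_CUBIC)[:,:400+140*0] if 0 else cv2.resize(np.ascontiguousarray(im[v0:v0+2*w,u0:u0+2*w,::-1]),None,fx=6.6,fy=6.6,interpolation=cv2.INTER_CUBIC);k=6.6
    for hx,hy,z,col in((16,29,15,(0,255,0)),(18,31,-61,(255,0,255))):
        P=[((proj(n,[*(p[:2]+Rz@[a*hx,b*hy]),p[2]+z])-[u0,v0]+.5)*k) for a,b in((1,1),(1,-1),(-1,-1),(-1,1))]
        cv2.polylines(c,[np.int32(P)],True,col,1)
    out.append(c)
cv2.imwrite("pics/lift.png",np.hstack(out))
E
```

```text
clock: 6.82
tcp_pos: [480.7, -140.2, 131.3]
orientation: [[-0.402, 0.916, 0.0], [0.916, 0.402, -0.0], [-0.0, -0.0, -1.0]]
contact_force: [0.3, -0.3, -1.0]
grip_width: 31.8
gripper_force: 29.9
[ 480.72439048 -140.23583462  131.27710681] 23.713922537752303 [ 31.80872038  22.23111042 -27.32609676 117.2021393   14.55374296
  43.77210104  19.34289727]
```

View pics/lift.png

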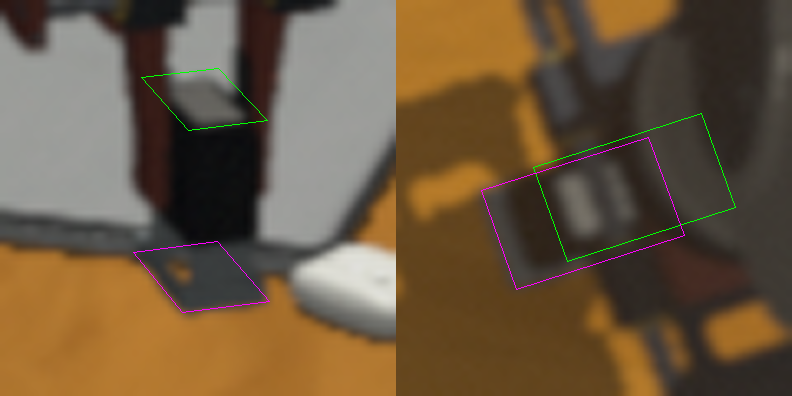

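```bash
python3 -m pendant '[[0.08,0.015,0,0,0,0,0],[0.15,0.028,0,0,0,0,0],[0.15,0.028,0,0,0,0,0],[0.15,0.028,0,0,0,0,0],[0.15,0.028,0,0,0,0,0],[0.15,0.028,0,0,0,0,0],[0.15,0.028,0,0,0,0,0],[0.15,0.028,0,0,0,0,0],[0.15,0.028,0,0,0,0,0],[0.15,0.028,0,0,0,0,0]]'
python3 -m pendant '[[0.15,0.028,0,0,0,0,0],[0.15,0.028,0,0,0,0,0],[0.15,0.028,0,0,0,0,0],[0.15,0.028,0,0,0,0,0],[0.15,0.028,0,0,0,0,0],[0.15,0.028,0,0,0,0,0],[0.08,0.017,0,0,0,0,0],[0,0,0,0,0,0,0],[0,0,0,0,0,0,0],[0,0,0,0,0,0,0]]'
python3 -m pendant '[[0,0,0,0,0,0.03,0],[0,0,0,0,0,0.05,0],[0,0,0,0,0,0.05,0],[0,0,0,0,0,0.05,0],[0,0,0,0,0,0.05,0],[0,0,0,0,0,0.05,0],[0,0,0,0,0,0.04,0],[0,0,0,0,0,0.03,0],[0,0,0,0,0,0,0],[0,0,0,0,0,0,0]]'
python3 - <<'E'
from h import *
o=manip.get_obs();p=np.array(o["tcp_pos"]);R=np.array(o["orientation"]);print(p,np.degrees(np.arctan2(R[1,1],R[0,1])),o["joints"])
print("shift tool mm",R.T@(np.array([414.5,146.5,p[2]])-p))
E
```

```text
clock: 7.75
tcp_pos: [440.2, 31.3, 130.9]
orientation: [[-0.403, 0.915, -0.001], [0.915, 0.403, 0.0], [0.001, -0.001, -1.0]]
contact_force: [0.3, 0.2, -1.1]
grip_width: 32.1
gripper_force: 29.9
clock: 8.58
tcp_pos: [414.1, 145.4, 131.0]
orientation: [[-0.402, 0.916, -0.001], [0.916, 0.402, -0.001], [-0.001, -0.001, -1.0]]
contact_force: [0.1, -0.4, -0.8]
grip_width: 31.9
gripper_force: 29.9
clock: 9.42
tcp_pos: [414.4, 145.4, 131.2]
orientation: [[0.136, 0.991, -0.0], [0.991, -0.136, -0.001], [-0.001, -0.0, -1.0]]
contact_force: [-0.5, 0.3, -0.3]
grip_width: 31.6
gripper_force: 29.9
[414.35113107 145.43675738 131.17283051] -7.788104299458555 [ -3.00809527  17.10467258 -28.01528751 124.84578226  12.28396808
  40.63088869 -47.13653059]
shift tool mm [ 1.07360832e+00  3.41588817e-03 -5.74609507e-04]
```

```bash
python3 -m pendant '[[0.008,0,0.03,0,0,0,0],[0,0,0.06,0,0,0,0],[0,0,0.08,0,0,0,0],[0,0,0.08,0,0,0,0],[0,0,0.08,0,0,0,0],[0,0,0.07,0,0,0,0],[0,0,0.04,0,0,0,0],[0,0,0.03,0,0,0,0],[0,0,0,0,0,0,0],[0,0,0,0,0,0,0]]'
python3 - <<'E'
from h import *
o=manip.get_obs();p=np.array(o["tcp_pos"]);R=np.array(o["orientation"])
th=np.radians(-7.7);Rz=np.array([[np.cos(th),-np.sin(th)],[np.sin(th),np.cos(th)]])
b=np.array([414.5,146.5]);ctr=b+Rz@[65,26]
out=[]
for n in("side","top"):
    im=manip.snapshot(n);k=7
    q=proj(n,[*(b+Rz@[20,0]),30]);w=28
    u0,v0=int(q[0])-w,int(q[1])-w
    c=cv2.resize(np.ascontiguousarray(im[v0:v0+2*w,u0:u0+2*w,::-1]),None,fx=k,fy=k,interpolation=cv2.INTER_CUBIC)
    for ct,hx,hy,z,col in((b,28,41,4,(0,0,255)),(p[:2],18,31,p[2]-61.6,(255,0,255)),(ctr,117.5,84,4,(255,255,0))):
        P=[((proj(n,[*(ct+Rz@[a*hx,d*hy]),z])-[u0,v0]+.5)*k) for a,d in((1,1),(1,-1),(-1,-1),(-1,1))]
        cv2.polylines(c,[np.int32(P)],True,col,1)
    out.append(c)
cv2.imwrite("pics/over.png",np.hstack(out))
E
```

```text
clock: 10.25
tcp_pos: [414.3, 147.5, 74.8]
orientation: [[0.135, 0.991, -0.0], [0.991, -0.135, -0.0], [-0.0, -0.0, -1.0]]
contact_force: [-0.0, 1.1, -0.7]
grip_width: 32.0
gripper_force: 29.9
```

View pics/over.png

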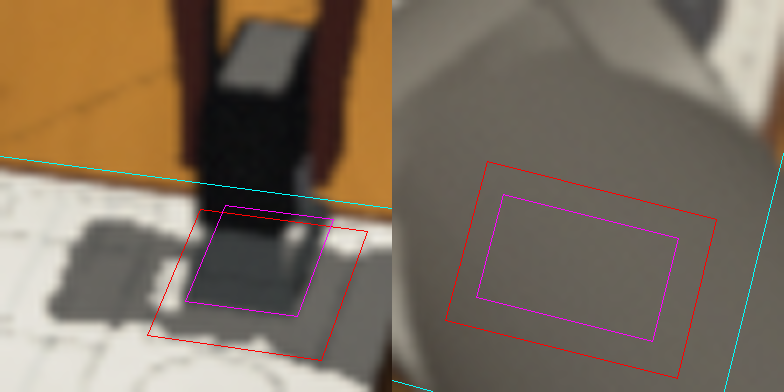

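Side view: the stamp foot at about (245,285) matches its predicted outline, but the board edge lies about 1.5 px off the estimate. I'll check the box in the clean side picture.

Run:
```python
from h import *
t=cv2.imread("pics/side0.png")
A=rect(t,"side",331.39,260.41,4,400,580,2)
th=np.radians(-7.7);Rz=np.array([[np.cos(th),-np.sin(th)],[np.sin(th),np.cos(th)]])
b=np.array([414.5,146.5]);B=A.copy()
for ct,hx,hy in((b,28,41),(b+Rz@[65,26],117.5,84)):
    P=[ct+Rz@[a*hx,d*hy] for a,d in((1,1),(1,-1),(-1,-1),(-1,1))]
    cv2.polylines(B,[np.int32([[(260.41-y)*2,580-(x-331.39)*2] for x,y in P])],True,(0,0,255),1)
cv2.imwrite("pics/rs.png",np.hstack([A,B]))
```

```text
(no output)
```

View pics/rs.png

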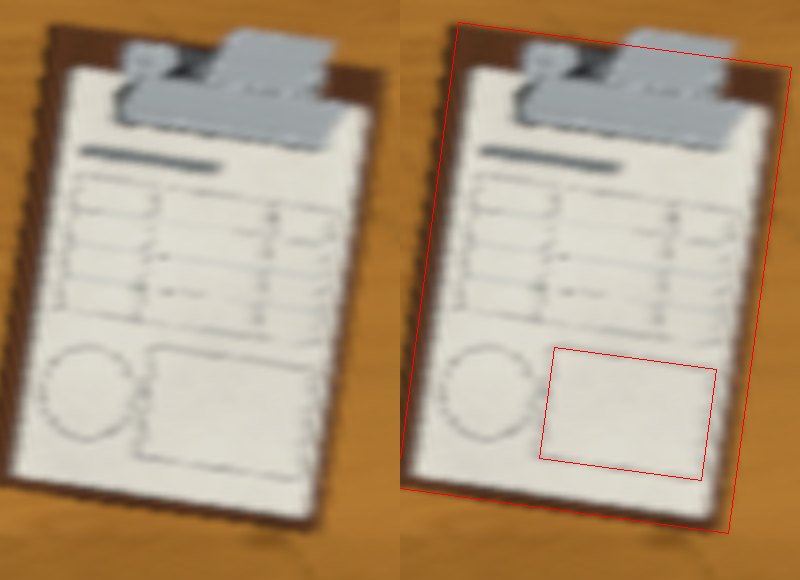

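The box agrees with the estimate to within 1 mm. I'll lower it to contact.

```bash
python3 -m pendant '[[0,0,0.02,0,0,0,0],[0,0,0.02,0,0,0,0],[0,0,0.02,0,0,0,0],[0,0,0.01,0,0,0,0],[0,0,0.01,0,0,0,0],[0,0,0.01,0,0,0,0],[0,0,0,0,0,0,0],[0,0,0,0,0,0,0],[0,0,0,0,0,0,0],[0,0,0,0,0,0,0]]'
```

```text
clock: 11.18
tcp_pos: [414.2, 147.3, 64.2]
orientation: [[0.135, 0.991, -0.0], [0.991, -0.135, -0.0], [-0.0, -0.0, -1.0]]
contact_force: [-1.6, -1.9, 4.8]
grip_width: 31.9
gripper_force: 29.9
```

```bash
python3 -m pendant '[[0,0,0.01,0,0,0,0],[0,0,0.015,0,0,0,0],[0,0,0.015,0,0,0,0],[0,0,0.015,0,0,0,0],[0,0,0.015,0,0,0,0],[0,0,0.015,0,0,0,0],[0,0,0.01,0,0,0,0],[0,0,0,0,0,0,0],[0,0,0,0,0,0,0],[0,0,0,0,0,0,0]]'
```

```text
clock: 12.02
tcp_pos: [414.3, 147.3, 52.9]
orientation: [[0.135, 0.991, 0.0], [0.991, -0.135, -0.0], [-0.0, 0.0, -1.0]]
contact_force: [-3.6, -1.1, 8.7]
grip_width: 31.7
gripper_force: 29.9
```

```bash
python3 -m pendant '[[0,0,0.01,0,0,0,0],[0,0,0.01,0,0,0,0],[0,0,0.005,0,0,0,0],[0,0,0,0,0,0,0],[0,0,0,0,0,0,0],[0,0,0,0,0,0,0],[0,0,0,0,0,0,0],[0,0,0,0,0,0,0],[0,0,0,0,0,0,0],[0,0,0,0,0,0,0]]'
```

```text
clock: 12.85
tcp_pos: [414.3, 147.3, 50.0]
orientation: [[0.135, 0.991, 0.0], [0.991, -0.135, -0.0], [-0.0, 0.0, -1.0]]
contact_force: [-3.1, -1.0, 11.7]
grip_width: 32.1
gripper_force: 29.9
```

```bash
python3 -m pendant '[[0,0,0.005,0,0,0,0],[0,0,0,0,0,0,0],[0,0,0,0,0,0,0],[0,0,0,0,0,0,0],[0,0,0,0,0,0,0],[0,0,0,0,0,0,0],[0,0,0,0,0,0,0],[0,0,0,0,0,0,0],[0,0,0,0,0,0,0],[0,0,0,0,0,0,0]]'
```

```text
clock: 13.68
tcp_pos: [414.3, 147.3, 49.7]
orientation: [[0.135, 0.991, 0.0], [0.991, -0.135, -0.001], [-0.001, 0.0, -1.0]]
contact_force: [-4.3, -2.4, 16.9]
grip_width: 31.7
gripper_force: 29.9
```

The force jumped to about 17 N at the expected stop. I'll take one check picture before handing in.

Run:
```python
from h import *
im=manip.snapshot("side")
cv2.imwrite("pics/end.png",cv2.resize(np.ascontiguousarray(im[200:340,290:440,::-1]),None,fx=4,fy=4,interpolation=cv2.INTER_CUBIC))
o=manip.get_obs();print(o["clock"],o["tcp_pos"],o["contact_force"])
```

```text
13.7333 [414.27000872 147.32978716  49.71595903] [-5.08045354 -2.76131356 16.59383122]
```

View pics/end.png

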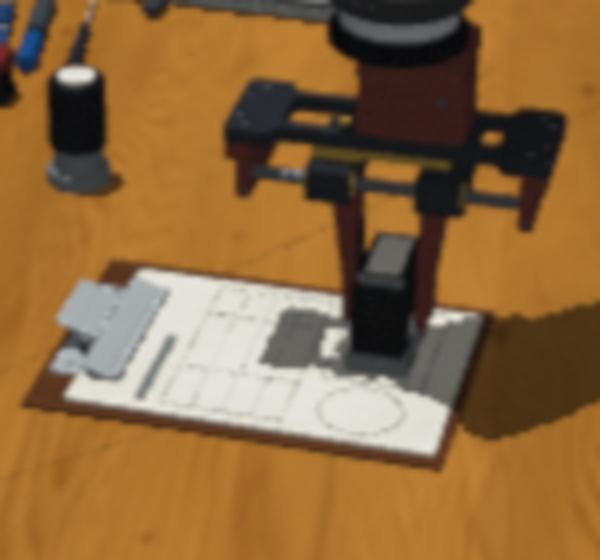

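The stamp stands upright in the box at about (383,330), with the cap down on its collar and the round stamp untouched at (77,130). I'm handing in.

```bash
python3 -c "
from plant import manip
print(manip.finish_job())"
```

```text
the job is handed in; nothing more can be done
None
```

I handed the job in at about 14 s with the stamp standing square in the form's box, front towards the lower edge, and the arm still holding its cap down on the stop at about 17 N; no verdict came back.

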